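# Lever a film canister out of its sleeve and stand it in the caddy

## Task

Press the blue roller tab of the see-saw lever all the way down onto its hidden stop, leaning on it firmly but gently for about a second (roughly 12 N, never more than 18 N), so that its other end tips up and pushes the orange-capped film canister out of the white sleeve. Then take that canister by its raised top and lower it, without dropping it, into the free pocket of the grey caddy (the one with a green disc at the bottom), so that it stands upright on the disc, and let go. Leave everything else where it stands.

Things in the scene. Friction and masses are not known exactly. Their poses are not given: they have to be found in the camera images.
- ejector: white plastic ejector screwed to the shelf: base plate 220 x 56 x 5 mm with the lever's pivot over its middle and the square sleeve at one end. Origin on the shelf under the pivot; +x runs from the pivot to the sleeve, the blue tab lies towards -x, z up.
- lever: straight aluminium see-saw lever, origin at its pivot 37 mm above the shelf, turning about the ejector's y axis. Blue roller tab at one end, lift end under the canister at the other, both 75 mm from the pivot. Its stroke is about 0.55 rad. The pivot is stiff, so the lever stays tipped when let go. The stop at the end of the stroke is firm and out of sight, and set differently each time.
- tab_mid (a point): centre of the blue tab: a roller turning freely on the lever's end, diameter 24, 34 mm long across the lever; press on its top, 12 mm above this point. This centre starts 65 to 75 mm above the shelf, yields steadily at 2 to 5 N, shifting 5 mm outwards, and meets the stop 22 to 35 mm above the shelf, felt as a rising force. Go on to 12 N (10 to 15 is fine) for a second: home. Over 18 N is damage.
- lift_end (a point): centre of the upper face of the lever's lift end, under the canister.
- sleeve_mouth (a point): centre of the top edge of the square sleeve, 69 mm above the shelf: inside 35 x 35 mm, walls 6 mm, a 16 mm slot towards the pivot. Axes as the ejector's.
- canister_mid (a point): centre (half-way up) of the orange-capped film canister: upright cylinder, diameter 32 mm, height 50 mm, about 45 g. At the start its top is flush with the sleeve's mouth; with the lever home its top stands 24 to 36 mm above the mouth, maybe leaning a few degrees.
- caddy: grey caddy fixed on the shelf, 60 (x) x 186 (y) x 30 mm high, origin under its centre. Three round pockets of diameter 37 mm and depth 22 mm in a row along its y axis, 58 mm apart; two hold black-capped canisters of the same size, which stand about 28 mm proud, the third is free. Grip across the row (fingers to either side along the caddy's x).
- free_pocket (a point): centre of the upper face of the green disc (2 mm thick) on the floor of the free pocket: the canister's foot goes here. 10 mm above the shelf, 20 mm below the caddy's top.
- can_a_mid (a point): centre of a black-capped canister (diameter 32, height 50 mm) in the caddy; leave alone
- can_b_mid (a point): centre of the other black-capped canister in the caddy; leave alone
- can_c_mid (a point): centre of a black-capped canister standing on the shelf; leave alone
- tank: black plastic developing tank, diameter 106, height 120 mm, origin under its centre; leave alone
- reel: stainless wire reel, diameter 90, height 44 mm, origin under its centre; leave alone
- clip_a: aluminium film clip lying flat, 90 x 16 x 12 mm, origin under its centre; leave alone
- clip_b: the second aluminium film clip, alike; leave alone
Mind the look-alikes: they are no part of the job. Leave any red or yellow look-alike of the ejector alone.

How it is judged:
On the way, in this order (a step that is already met when the one before it is completed fails the run):
1. the lever is pressed home: its lift end is up and the fingers lean on it with more than 8.5 N, kept up for 0.4 s (contact force between the fingers and lever above 8.5 N and height (world z) of lift_end above 0.041 m), for 0.4 s.
2. the canister is held by the fingers, its foot above the sleeve's mouth (contact force between the fingers and canister above 0.5 N and height (world z) of canister_mid above 0.097 m), for 0.1 s.
3. the canister is lowered into the free pocket while still held (contact force between the fingers and canister above 0.5 N and horizontal distance between canister_mid and free_pocket below 0.008 m and height (world z) of canister_mid below 0.048 m), for 0.05 s.
At the end, for the whole second after the job is handed in: The orange-capped canister stands upright (within 7 degrees), released and at rest, on the green disc in the free pocket (within 6 mm of its middle, foot less than 3 mm above the disc), after the lever was pressed home, and nothing else has been disturbed (horizontal distance between canister_mid and free_pocket below 0.006 m and height (world z) of canister_mid below 0.038 m and angle between canister_mid's own z axis and vertical below 0.12 rad and linear speed of canister below 0.02 m/s and contact force between the fingers and canister below 0.1 N); the robot touches nothing.
It fails at once if the robot presses the lever with more than 18 N (contact force between any of the fingers, the arm and lever above 18 N).
It fails at once if a canister in the caddy is disturbed by more than 15 mm (distance of any of can_a_mid, can_b_mid from where it was at the start of the episode above 0.015 m).
It fails at once if another thing on the shelf is moved by more than 25 mm (distance of any of can_c_mid, tank, reel, clip_a, clip_b from where it was at the start of the episode above 0.025 m).
It also fails if it takes over 58 s, if anything falls off the work surface, if the arm or the gripper's body presses on something with over 40 N, if the wrist force passes 120 N, or if a joint passes its speed limit or range.

## Robot

A 6-joint arm with a two-finger parallel gripper is mounted at the origin on the work surface. World frame = base frame: x ahead of the robot, y to its left, z up, the work surface at z = 0. Lengths are in m, angles in rad, forces in N, time in s.
With the tool pointing down it reaches from about 0.2 to 0.875 m from the base axis. Payload 3.4 kg.
Tool frame: the origin (TCP) lies at the very end of the fingers, on their centre line; the grasp point (between the pads) lies 19 mm behind it (env.pinch_z is the distance from the TCP to the grasp point, in m); z points along the fingers, y is the line along which they close (so a half turn about z gives the same grasp; the last joint's range is limited). The gripper opens to 94 mm and grips with 3 to 60 N. Pads are 16 mm wide; open, the fingers measure 119 mm over their backs; the gripper's body (75 mm by 177 mm) begins 78 mm behind the grasp point.
Start: joints at [1.086, 0.276, 1.505, -0, 1.361, -0.121], TCP at [0.205, 0.537, 0.205] pointing down, gripper open.
Joint ranges: [-2.89, 2.89], [-0.75, 2.08], [0.22, 2.7], [-1.18, 4.32], [0.11, 2.71], [-2.7, 2.7]. Speed limits (rad/s): [2.57, 2.57, 3.14, 3.14, 3.14, 3.14].

## Interface

Orientations are given as a unit quaternion [x, y, z, w].
In Python, from plant import env, read_camera, workorder, boxes_of gives the robot as it stands.
- The arm moves only by the tool move_arm, never from a script. Its argument "motion" is a list of rows, each a list of 7 numbers: the shift along the tool's x, y, z in cm, then the turn, a rotation vector about the tool's x, y, z in degrees, then the closure, from 0 (fully open) to 1 (shut). In form: [[dx, dy, dz, rx, ry, rz, hand], ...]. A call has 1 to 20 rows; each row is the pose to reach, as a shift and turn from the pose commanded when the call began, along the tool's axes at that moment; what a row does not reach only later rows make up. A row lasts 1/8 s, in which the tool goes at most 62.5 mm and 10.7 degrees, less where a joint would pass 70% of its speed; a pose out of reach is approached as far as the arm can. A call with a gripper value outside its range is refused whole. The fingers move at their own pace and stop on an object; "grip_force" is the grip in N (left out, the last holds). Time passes only in rows, so rows that repeat a pose let the fingers close. It gives the time, the measured TCP pose, the force, the opening and the grip force at its end, in the units of the state.
- env.observe(): the state, without advancing time (a new reading comes with each control period).
- read_camera(name): name is "scene" or "top" or "wrist"; returns a dict with "frame" (384x512x3 uint8, red, green, blue), "intrinsics" (3x3 intrinsics, pixels), "R" (3x3) and "t" (3): a world point X has camera coordinates R X + t; the wrist camera has in their place "hand_eye" (4x4, takes a point from camera to tool coordinates, whose origin is the TCP and whose axes are the flange's). Camera axes: x right, y down, z forward; pixel columns grow to the right and rows downward; lengths in m; the calibration is good to about 2 mm. The wrist camera is an equidistant fisheye: a pixel r from the principal point sees the ray r / f radians off the axis. A picture is of the moment at which its call begins: read the wrist's pose just before it. There is no depth.
- workorder.close_job(): hands the job in; it is judged then, once.
Trained networks look in a picture, given as the dict that the camera call returned (one of the last four; its "shot" number tells which), for a name from the list of things; names that differ only in an ending like _2 or _b are one class to them, and where a whole thing is asked for, a point or a joint stands for the part that bears it (a point fixed in the world has none). Each returns a list of dicts, best first, with "confidence" (0 to 1); they miss things now and then, are a little off and sometimes report something else, mostly with a low value. They report only what shows in the picture. A call takes as long as a camera call. They do not tell look-alikes from the thing itself.
- boxes_of(picture, name): "centre" ([x, y, z] in m, in the coordinates of the camera as it stood for that picture, good to about 4 mm: the middle of the surface that is visible of it).
The state is a dict: "time_s": time; "qpos": joint angles; "joint_vel": joint speeds; "joint_torque": joint torques, N m; "tool_pos": TCP position; "orientation": TCP orientation; "contact_force": force on the tool from outside, world axes, zero at the start; "wrist_torque": the same for the moment, N m; "grip_width": opening from 0.0 (shut) to 1.0 (fully open); "finger_force": force on a finger pad.
Only numpy, scipy, OpenCV 4.12 (cv2) and the standard library are available. Lean on these libraries where they do the work, as an engineer would, in place of code of your own. Each camera call takes 0.05 s, during which the arm holds its last target. There are 200 camera calls.

## Working session

There is one attempt and no reset: what is moved stays moved. The work goes in short steps, Python scripts to look and compute and a tool call to move; the robot and the scene stay as the last step left them, time stands still between calls to the robot, and variables do not carry over. Pictures are saved under pics/ and viewed, at most 10 in all, crops included, and the job is handed in when it is done.

Besides the shell and the picture viewer there is one more tool, called after "Request:" as a command line: name --pt "numbers of a row" for each row, then --argument value for the rest. move_arm: Moves the arm, as the interface text tells. Its arguments: {"type":"object","properties":{"motion":{"type":"array"},"grip_force":{"type":"number"}},"required":["motion"]}

```bash
mkdir -p pics; ls; cat > h.py <<'E'
from plant import env, read_camera, workorder, boxes_of
import numpy as np, cv2
from scipy.spatial.transform import Rotation as Ro
def save(p,n): cv2.imwrite('pics/'+n,cv2.cvtColor(p,cv2.COLOR_RGB2BGR))
def w(p,c): return p['R'].T@(np.array(c)-p['t'])
def ray(p,u,v,z):  # pixel -> world on plane z
    d=p['R'].T@np.linalg.inv(p['intrinsics'])@np.array([u,v,1.]); o=-p['R'].T@p['t']
    return o+d*(z-o[2])/d[2]
def proj(p,X):
    c=p['intrinsics']@(p['R']@np.array(X)+p['t']); return c[:2]/c[2]
E
python3 - <<'E'
from h import *
for n in ['scene','top']:
    p=read_camera(n); save(cv2.resize(p['frame'],(800,600)),n+'0.png')
    for k in ['ejector','lever','canister_mid','caddy','can_a_mid','tank','reel','clip_a']:
        print(n,k,[(np.round(w(p,b['centre']),3).tolist(),np.round(proj(p,w(p,b['centre']))).tolist(),round(b['confidence'],2)) for b in boxes_of(p,k)[:5]])
print(env.observe(), env.pinch_z)
E
```

```text
pics
scene ejector [([0.743, 0.358, 0.005], [262.0, 327.0], 0.91), ([0.527, 0.177, 0.007], [279.0, 241.0], 0.74), ([0.748, -0.231, 0.011], [155.0, 191.0], 0.65), ([0.221, 0.32, 0.017], [378.0, 219.0], 0.63)]
scene lever [([0.483, 0.19, 0.06], [294.0, 229.0], 0.53), ([0.701, 0.387, 0.058], [281.0, 322.0], 0.53), ([0.527, -0.212, 0.036], [210.0, 158.0], 0.25)]
scene canister_mid [([0.531, 0.176, 0.003], [278.0, 242.0], 0.71)]
scene caddy [([0.522, -0.214, 0.034], [211.0, 158.0], 0.8)]
scene can_a_mid []
scene tank [([0.821, 0.024, 0.104], [173.0, 246.0], 0.95)]
scene reel [([0.573, -0.503, 0.042], [155.0, 114.0], 0.65)]
scene clip_a [([0.349, -0.294, 0.01], [236.0, 125.0], 0.66), ([0.413, 0.381, 0.008], [348.0, 268.0], 0.44)]
top ejector [([0.742, -0.236, 0.006], [328.0, 133.0], 0.98), ([0.733, 0.351, 0.005], [148.0, 129.0], 0.86), ([0.515, 0.168, 0.001], [200.0, 197.0], 0.82), ([0.586, 0.129, 0.072], [211.0, 170.0], 0.64), ([0.207, 0.31, 0.003], [147.0, 295.0], 0.59)]
top lever [([0.692, 0.385, 0.06], [132.0, 135.0], 0.73), ([0.703, -0.208, 0.059], [322.0, 139.0], 0.68), ([0.161, 0.31
[... 578 characters left out ...]
2e+00,  2.75826543e-01,  1.50488519e+00, -1.61323182e-05,
        1.36067056e+00, -1.20972358e-01]), 'joint_vel': array([-1.95407022e-06, -6.73720826e-04,  1.15739700e-03,  1.49883778e-03,
        8.34830584e-04,  6.04841176e-04]), 'joint_torque': array([-7.51478874e-04, -4.04445934e+01, -2.37497985e+01,  7.01941224e-02,
        2.48171127e-02,  1.07026221e-05]), 'tool_pos': array([0.20462702, 0.53740937, 0.20554086]), 'orientation': array([1.80903312e-01, 9.83500880e-01, 9.80413929e-05, 3.89024235e-05]), 'contact_force': array([ 0.03225664, -1.03013633, -0.30871667]), 'wrist_torque': array([ 0.01092273, -0.01238181,  0.00889512]), 'finger_force': 0.0, 'grip_width': 1.001592967968093} 0.0188
```

View pics/scene0.png

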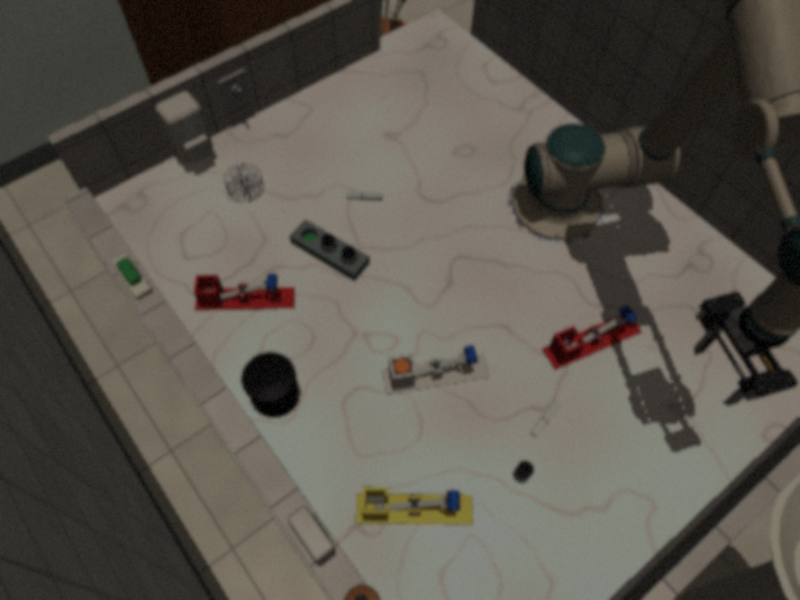

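View pics/top0.png

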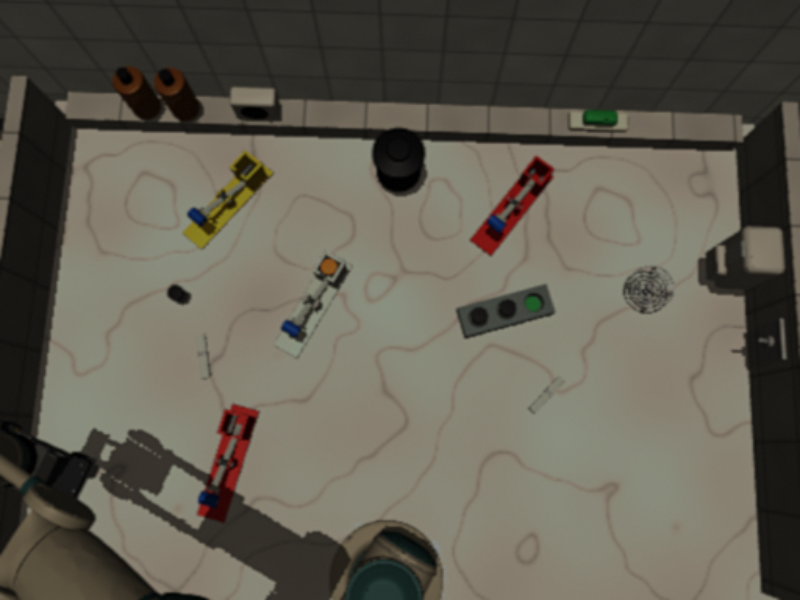

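Candidates in top0 (800x600 picture):
- White ejector at (315,305), with the orange cap at (329,267) and blue tab at (291,328). I choose this one.
- Look-alikes: yellow at (228,200), red at (513,205), red at (228,465).
- Caddy at (505,310), with the green free pocket at (533,302) and black caps at (508,308) and (479,316).
- The green item at (600,118) is on the back ledge and isn't part of the job. The loose black canister is at (178,294).

```bash
cat >> h.py <<'E'
def blob(p,box,lo,hi,n=None):
    x0,y0,x1,y1=box; im=cv2.GaussianBlur(p['frame'],(3,3),0)[y0:y1,x0:x1]; h=cv2.cvtColor(im,cv2.COLOR_RGB2HSV)
    m=cv2.inRange(h,np.array(lo),np.array(hi)); k,l,s,c=cv2.connectedComponentsWithStats(m)
    if k<2: return None
    i=1+np.argmax(s[1:,4]); return c[i]+[x0,y0],s[i,4]
def tri(a,ua,b,ub):
    P=lambda p:p['intrinsics']@np.c_[p['R'],p['t']]
    X=cv2.triangulatePoints(P(a),P(b),np.array(ua,float).reshape(2,1),np.array(ub,float).reshape(2,1)).ravel(); X=X[:3]/X[3]
    return X.round(4), np.linalg.norm(proj(a,X)-ua).round(2)
ORG=([3,110,70],[18,255,255]);BLU=([105,110,40],[130,255,255]);GRN=([45,80,40],[85,255,255])
E
python3 - <<'E'
from h import *
s=read_camera('scene');t=read_camera('top')
c=t['frame'][150:240,165:235]; save(cv2.resize(c,None,fx=6,fy=6,interpolation=cv2.INTER_CUBIC),'crop_top.png')
B={'org':((235,215,285,250),(195,155,230,190),ORG),'blu':((290,215,315,240),(175,195,205,222),BLU),'grn':((180,138,225,175),(325,180,355,210),GRN)}
for k,(bs,bt,col) in B.items():
    a=blob(s,bs,*col);b=blob(t,bt,*col); print(k,a,b,tri(s,a[0],t,b[0]) if a and b else '')
    for z in (.008,.069,.07,.01): print('  z',z,ray(t,*b[0],z).round(4),ray(s,*a[0],z).round(4))
for k in ['can_a_mid','canister_mid','caddy','tab_mid','lift_end','sleeve_mouth']:
    print(k,[(w(t,b['centre']).round(3).tolist(),round(b['confidence'],2)) for b in boxes_of(t,k)[:6]])
# black caps in caddy: ray positions at z=.06 and caddy outline in top
g=cv2.cvtColor(t['frame'],cv2.COLOR_RGB2GRAY)[175:225,285:365]
_,m=cv2.threshold(g,0,255,cv2.THRESH_OTSU+cv2.THRESH_BINARY_INV)
cs,_=cv2.findContours(m,cv2.RETR_EXTERNAL,cv2.CHAIN_APPROX_NONE)
cc=max(cs,key=cv2.contourArea); r=cv2.minAreaRect(cc); print(r)
q=cv2.boxPoints(r)+[285,175]; Q=np.array([ray(t,*x,.03) for x in q]).round(4); print(Q,Q.mean(0))
E
```

```text
org (array([256.90361446, 233.92771084]), np.int32(83)) (array([209.93814433, 170.1443299 ]), np.int32(97)) (array([0.5875, 0.1342, 0.0686]), np.float64(0.06))
  z 0.008 [0.6026 0.1407 0.008 ] [0.5691 0.1127 0.008 ]
  z 0.069 [0.5875 0.134  0.069 ] [0.5875 0.1345 0.069 ]
  z 0.07 [0.5872 0.1339 0.07  ] [0.5878 0.1348 0.07  ]
  z 0.01 [0.6021 0.1405 0.01  ] [0.5697 0.1135 0.01  ]
blu (array([300.52173913, 226.58695652]), np.int32(46)) (array([186.01428571, 209.94285714]), np.int32(70)) (array([0.4622, 0.199 , 0.0681]), np.float64(0.07))
  z 0.008 [0.4717 0.2084 0.008 ] [0.4382 0.1805 0.008 ]
  z 0.069 [0.4619 0.1989 0.069 ] [0.4627 0.1991 0.069 ]
  z 0.07 [0.4618 0.1988 0.07  ] [0.4631 0.1994 0.07  ]
  z 0.01 [0.4714 0.2081 0.01  ] [0.439  0.1811 0.01  ]
grn (array([197.57575758, 151.12121212]), np.int32(33)) (array([340.69892473, 193.75268817]), np.int32(93)) (array([ 0.5384, -0.2737,  0.0217]), np.float64(0.13))
  z 0.008 [ 0.541  -0.2758  0.008 ] [ 0.5342 -0.2832  0.008 ]
  z 0.069 [ 0.5284 -0.2652  0.069 ] [ 0.5541 -0.2428  0.069 ]
  z 0.07 [ 0.5282 -0.2651  0.07  ] [ 0.5545 -0.2422  0.07  ]
  z 0.01 [ 0.5406 -0.2754  0.01  ] [ 0.5348 -0.2819  0.01  ]
can_a_mid []
canister_mid [([0.516, 0.167, -0.001], 0.7), ([0.582, 0.13, 0.069], 0.47)]
caddy [([0.519, -0.223, 0.028], 0.67)]
tab_mid [([0.694, 0.385, 0.059], 0.66), ([0.706, -0.21, 0.058], 0.66), ([0.163, 0.317, 0.057], 0.6), ([0.478, 0.19, 0.056], 0.49)]
lift_end [([0.158, 0.316, 0.062], 0.83), ([0.708, -0.209, 0.056], 0.7), ([0.483, 0.184, 0.056], 0.65), ([0.695, 0.381, 0.064], 0.52)]
sleeve_mouth [([0.741, -0.24, 0.007], 0.97), ([0.206, 0.313, 0.007], 0.82), ([0.513, 0.167, 0.001], 0.65), ([0.73, 0.351, 0.007], 0.65)]
((38.03846740722656, 23.807687759399414), (20.873977661132812, 60.69240951538086), 74.74488067626953)
[[ 0.5214 -0.1178  0.03  ]
 [ 0.5789 -0.2997  0.03  ]
 [ 0.5155 -0.3165  0.03  ]
 [ 0.4589 -0.1361  0.03  ]] [ 0.518675 -0.217525  0.03    ]
```

View pics/crop_top.png

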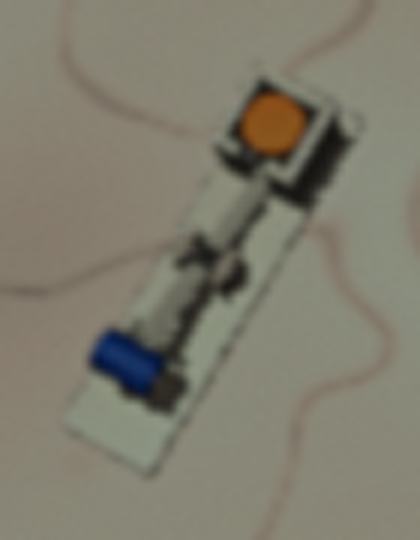

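The crop shows the white ejector, with the orange cap at (273,125) and the blue tab at (125,362) in the crop, which confirms the choice. The ejector's yaw is about -27°. Next I work out the approach.

```bash
cat >> h.py <<'E'
def go(X,yaw):  # tool-frame shift (cm) and rotvec (deg) to TCP X, tool down with y at yaw deg
    s=env.observe(); R=Ro.from_quat(s['orientation']); y=np.radians(yaw)
    yv=np.array([np.cos(y),np.sin(y),0]); z=np.array([0,0,-1.]); T=Ro.from_matrix(np.c_[np.cross(yv,z),yv,z])
    print('from',s['tool_pos'].round(4),'shift',(100*R.inv().apply(np.array(X)-s['tool_pos'])).round(2),'turn',np.degrees((R.inv()*T).as_rotvec()).round(1),'F',s['contact_force'].round(2),'t',s['time_s'].round(2))
E
python3 - <<'E'
from h import *
go([.460,.200,.15],62.7)
E
```

```text
Traceback (most recent call last):
  File "h.py", line 24, in go
    print('from',s['tool_pos'].round(4),'shift',(100*R.inv().apply(np.array(X)-s['tool_pos'])).round(2),'turn',np.degrees((R.inv()*T).as_rotvec()).round(1),'F',s['contact_force'].round(2),'t',s['time_s'].round(2))
                                                                                                                                                                                                ^^^^^^^^^^^^^^^^^
AttributeError: 'float' object has no attribute 'round'
```

```bash
sed -i "s/s\['time_s'\].round(2)/round(s['time_s'],2)/" h.py
python3 - <<'E'
from h import *
go([.460,.200,.15],62.7)
E
```

```text
from [0.2046 0.5374 0.2055] shift [-35.87 -22.45   5.55] turn [0.  0.  6.5] F [-0.83  0.45 -0.25] t 1.3
```

Request:
move_arm --pt "-9 -5.6 0 0 0 2 1" --pt "-18 -11.2 0 0 0 4 1" --pt "-27 -16.8 2 0 0 6.5 1" --pt "-35.9 -22.4 4 0 0 6.5 1" --pt "-35.9 -22.4 5.5 0 0 6.5 1" --pt "-35.9 -22.4 5.5 0 0 6.5 1" --pt "-35.9 -22.4 5.5 0 0 6.5 1" --pt "-35.9 -22.4 5.5 0 0 6.5 1" --pt "-35.9 -22.4 5.5 0 0 6.5 1" --pt "-35.9 -22.4 5.5 0 0 6.5 1" --grip_force 20

```text
time_s: 2.55
tool_pos: [0.4598, 0.2015, 0.1509]
orientation: [0.236, 0.972, 0.0, 0.0]
contact_force: [-0.5, -0.0, 0.3]
grip_width: 0.008
finger_force: 0.0
```

```bash
cat >> h.py <<'E'
def wray(p,s,u,v,z):  # wrist fisheye pixel -> world on plane z
    K=p['intrinsics']; d=np.array([(u-K[0,2])/K[0,0],(v-K[1,2])/K[1,1]]); r=np.linalg.norm(d)
    c=np.array([*(d/r*np.sin(r)),np.cos(r)]) if r>0 else np.array([0,0,1.])
    H=p['hand_eye']; R=Ro.from_quat(s['orientation']).as_matrix()
    o=R@H[:3,3]+s['tool_pos']; D=R@H[:3,:3]@c; return (o+D*(z-o[2])/D[2]).round(4)
def wproj(p,s,X):
    H=p['hand_eye']; R=Ro.from_quat(s['orientation']).as_matrix(); K=p['intrinsics']
    c=H[:3,:3].T@(R.T@(np.array(X)-s['tool_pos'])-H[:3,3]); a=np.arctan2(np.hypot(c[0],c[1]),c[2]); n=c[:2]/np.hypot(c[0],c[1])
    return (a*n*[K[0,0],K[1,1]]+K[:2,2]).round(1)
def wrist(name=None):
    s=env.observe(); p=read_camera('wrist')
    if name: save(cv2.resize(p['frame'],(800,600)),name)
    return s,p
E
python3 - <<'E'
from h import *
s,p=wrist('w1.png'); print(s['tool_pos'].round(4),s['contact_force'].round(2),s['grip_width'],s['time_s'],p['intrinsics'].round(1).tolist())
for n,c in (('org',ORG),('blu',BLU)):
    b=blob(p,(0,0,512,384),*c); print(n,b, wray(p,s,*b[0],.069) if b else '')
E
```

```text
[0.4598 0.2015 0.1509] [-0.46 -0.    0.31] 0.007632193953080457 2.55 [[297.3, 0.0, 254.3], [0.0, 297.3, 188.2], [0.0, 0.0, 1.0]]
org (array([254.46082949, 318.57142857]), np.int32(217)) [0.5878 0.1357 0.069 ]
blu (array([253.17305586, 193.87951807]), np.int32(913)) [0.4616 0.1994 0.069 ]
```

View pics/w1.png

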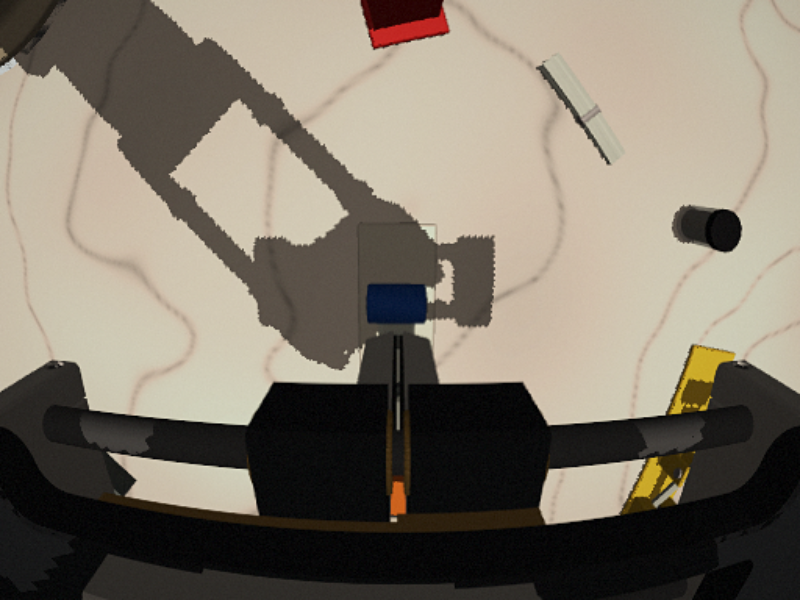

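The picture shows the blue tab at (397,303), just under the closed fingertips, with the base plate aligned to the tool. Going down.

Request:
move_arm --pt "0 0 3 0 0 0 1" --pt "0 0 5.5 0 0 0 1" --pt "0 0 6.3 0 0 0 1" --pt "0 0 6.7 0 0 0 1" --pt "0 0 7.1 0 0 0 1" --pt "0 0 7.5 0 0 0 1" --pt "0.1 0 7.9 0 0 0 1" --pt "0.1 0 8.3 0 0 0 1" --pt "0.1 0 8.7 0 0 0 1" --pt "0.1 0 9.1 0 0 0 1" --pt "0.1 0 9.4 0 0 0 1" --pt "0.1 0 9.7 0 0 0 1" --pt "0.1 0 9.9 0 0 0 1" --pt "0.1 0 9.9 0 0 0 1"

```text
time_s: 4.35
tool_pos: [0.4594, 0.2008, 0.0512]
orientation: [0.236, 0.972, -0.0, -0.0]
contact_force: [0.2, 1.7, 2.3]
grip_width: 0.006
finger_force: 1.2
```

Request:
move_arm --pt "0.05 0 0.1 0 0 0 1" --pt "0.05 0 0.2 0 0 0 1" --pt "0.05 0 0.3 0 0 0 1" --pt "0.05 0 0.3 0 0 0 1"

```text
time_s: 4.85
tool_pos: [0.4591, 0.201, 0.0484]
orientation: [0.236, 0.972, 0.0, -0.0]
contact_force: [0.9, 1.4, 3.3]
grip_width: 0.004
finger_force: 1.7
```

Request:
move_arm --pt "0 0 0.05 0 0 0 1" --pt "0 0 0.1 0 0 0 1" --pt "0 0 0.15 0 0 0 1"

```text
time_s: 5.22
tool_pos: [0.4591, 0.201, 0.047]
orientation: [0.236, 0.972, 0.0, -0.0]
contact_force: [0.7, 1.4, 3.6]
grip_width: 0.009
finger_force: 2.1
```

Request:
move_arm --pt "0 0 0.05 0 0 0 1" --pt "0 0 0.1 0 0 0 1" --pt "0 0 0.1 0 0 0 1"

```text
time_s: 5.6
tool_pos: [0.4591, 0.201, 0.0459]
orientation: [0.236, 0.972, 0.0, -0.0]
contact_force: [0.9, 1.0, 3.1]
grip_width: 0.005
finger_force: 1.8
```

Request:
move_arm --pt "0 0 0.05 0 0 0 1" --pt "0 0 0.1 0 0 0 1"

```text
time_s: 5.85
tool_pos: [0.4591, 0.201, 0.045]
orientation: [0.236, 0.972, 0.0, 0.0]
contact_force: [0.9, 0.9, 3.9]
grip_width: 0.005
finger_force: 2.1
```

Request:
move_arm --pt "0 0 0.05 0 0 0 1" --pt "0 0 0.1 0 0 0 1"

```text
time_s: 6.1
tool_pos: [0.4591, 0.201, 0.0439]
orientation: [0.236, 0.972, 0.0, 0.0]
contact_force: [0.3, 0.1, 4.7]
grip_width: 0.009
finger_force: 2.1
```

Request:
move_arm --pt "0 0 0.04 0 0 0 1" --pt "0 0 0.08 0 0 0 1"

```text
time_s: 6.35
tool_pos: [0.4591, 0.201, 0.0431]
orientation: [0.236, 0.972, 0.0, -0.0]
contact_force: [0.7, 1.2, 4.0]
grip_width: 0.004
finger_force: 2.1
```

Request:
move_arm --pt "0 0 0.05 0 0 0 1" --pt "0 0 0.1 0 0 0 1"

```text
time_s: 6.6
tool_pos: [0.4591, 0.201, 0.0421]
orientation: [0.236, 0.972, 0.0, -0.0]
contact_force: [1.3, 0.5, 5.4]
grip_width: 0.002
finger_force: 2.1
```

Request:
move_arm --pt "0 0 0.04 0 0 0 1" --pt "0 0 0.08 0 0 0 1"

```text
time_s: 6.85
tool_pos: [0.4591, 0.201, 0.0414]
orientation: [0.236, 0.972, 0.0, 0.0]
contact_force: [1.5, 0.1, 4.0]
grip_width: 0.004
finger_force: 2.0
```

Request:
move_arm --pt "0.03 0 0.05 0 0 0 1" --pt "0.05 0 0.1 0 0 0 1"

```text
time_s: 7.1
tool_pos: [0.4586, 0.2012, 0.0403]
orientation: [0.236, 0.972, 0.0, 0.0]
contact_force: [0.9, 0.9, 5.1]
grip_width: 0.003
finger_force: 2.1
```

Request:
move_arm --pt "0 0 0.04 0 0 0 1" --pt "0 0 0.08 0 0 0 1"

```text
time_s: 7.35
tool_pos: [0.4589, 0.2013, 0.04]
orientation: [0.236, 0.972, 0.0, 0.0]
contact_force: [0.6, 1.7, 9.1]
grip_width: 0.006
finger_force: 4.3
```

Met the stop. Easing on a little more.

Request:
move_arm --pt "0 0 0.03 0 0 0 1" --pt "0 0 0.03 0 0 0 1"

```text
time_s: 7.6
tool_pos: [0.459, 0.2012, 0.0399]
orientation: [0.236, 0.972, 0.0, 0.0]
contact_force: [0.1, 1.1, 9.1]
grip_width: 0.009
finger_force: 4.4
```

Request:
move_arm --pt "0 0 0.03 0 0 0 1" --pt "0 0 0.03 0 0 0 1"

```text
time_s: 7.85
tool_pos: [0.4591, 0.2012, 0.0398]
orientation: [0.236, 0.972, 0.0, 0.001]
contact_force: [-0.3, 0.2, 10.6]
grip_width: 0.002
finger_force: 5.1
```

Request:
move_arm --pt "0 0 0.03 0 0 0 1" --pt "0 0 0.03 0 0 0 1" --pt "0 0 0.03 0 0 0 1" --pt "0 0 0.03 0 0 0 1" --pt "0 0 0.03 0 0 0 1" --pt "0 0 0.03 0 0 0 1"

```text
time_s: 8.6
tool_pos: [0.4593, 0.2012, 0.0398]
orientation: [0.236, 0.972, 0.0, 0.001]
contact_force: [-0.5, -0.6, 12.2]
grip_width: 0.006
finger_force: 5.8
```

Request:
move_arm --pt "0 0 0 0 0 0 1" --pt "0 0 0 0 0 0 1" --pt "0 0 0 0 0 0 1" --pt "0 0 -0.3 0 0 0 1" --pt "0 0 -2 0 0 0 1" --pt "0 0 -7 0 0 0 1" --pt "0 0 -12 0 0 0 0.3" --pt "0 0 -16 0 0 0 0" --pt "0 0 -16 0 0 0 0" --pt "0 0 -16 0 0 0 0" --pt "0 0 -16 0 0 0 0"

```text
time_s: 9.98
tool_pos: [0.4573, 0.2008, 0.1967]
orientation: [0.236, 0.972, -0.001, -0.002]
contact_force: [-0.6, -0.4, -0.9]
grip_width: 0.499
finger_force: 0.0
```

```bash
python3 - <<'E'
from h import *
sp=env.observe(); s,p=wrist('w2.png'); a=read_camera('scene'); t=read_camera('top')
for n,c,bs,bt in (('org',ORG,(235,200,285,250),(190,145,235,195)),('blu',BLU,(285,215,320,245),(172,195,205,225))):
    b=blob(p,(0,0,512,384),*c); x=blob(a,bs,*c); y=blob(t,bt,*c)
    print(n,b,x,y, [wray(p,s,*b[0],z) for z in (.095,.1)] if b else '', tri(a,x[0],t,y[0]), ray(t,*y[0],.1).round(4))
d=lambda r:np.array([np.cos(np.radians(r)),np.sin(np.radians(r)),0])
go([.588,.134,.15],152.7)
E
```

```text
org (array([254.75560538, 312.07399103]), np.int32(446)) (array([256.8313253 , 230.65060241]), np.int32(83)) (array([209.34065934, 168.        ]), np.int32(91)) [array([0.5899, 0.1323, 0.095 ]), array([0.5865, 0.1341, 0.1   ])] (array([0.588 , 0.1338, 0.0926]), np.float64(0.1)) [0.5863 0.1328 0.1   ]Traceback (most recent call last):
  File "<stdin>", line 5, in <module>
TypeError: 'NoneType' object is not subscriptable
```

View pics/w2.png

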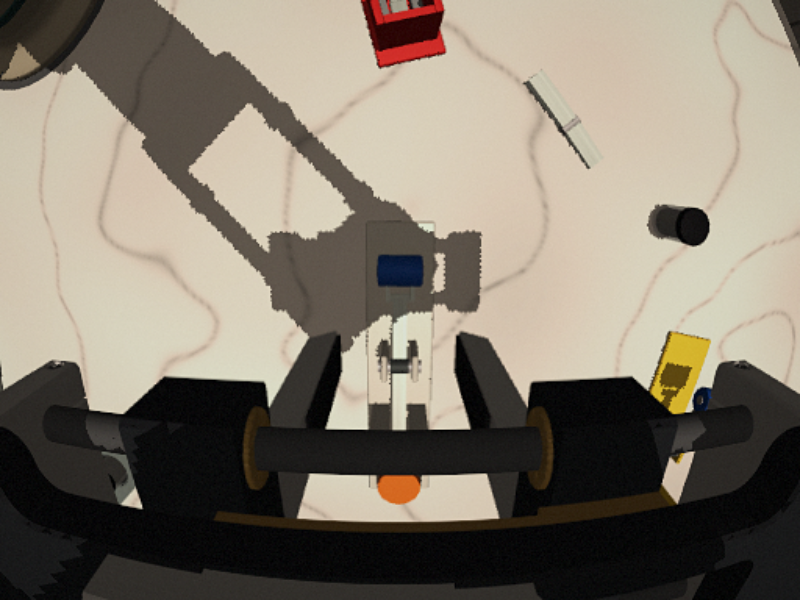

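The tab is down at (400,270). The canister is raised at (399,488), with its top at z of about 0.094. Moving over it and turning 90° so the grip lies along the lever plane, which will straighten any lean.

Request:
move_arm --pt "-4 0 0 0 0 10 0" --pt "-8 0 0 0 0 20 0" --pt "-12 0 1 0 0 30 0" --pt "-14.7 0 2 0 0 40 0" --pt "-14.7 0 3 0 0 50 0" --pt "-14.7 0 4 0 0 60 0" --pt "-14.7 0 5 0 0 70 0" --pt "-14.7 0 6 0 0 80 0" --pt "-14.7 0 6.5 0 0 90 0" --pt "-14.7 0 6.5 0 0 90 0" --pt "-14.7 0 6.5 0 0 90 0" --pt "-14.7 0 6.5 0 0 90 0"

```text
time_s: 11.62
tool_pos: [0.5894, 0.1338, 0.1339]
orientation: [0.854, 0.521, 0.0, 0.0]
contact_force: [-0.6, 0.1, 0.3]
grip_width: 1.001
finger_force: 0.0
```

```bash
python3 - <<'E'
from h import *
s,p=wrist('w3.png'); b=blob(p,(0,0,512,384),*ORG); print(s['grip_width'],b,[wray(p,s,*b[0],z) for z in (.09,.094,.098)] if b else '', wproj(p,s,[.588,.1335,.094]))
go([.588,.1335,.073],-27.3)
E
```

```text
1.0007014417846187 (array([250.1677116 , 209.71394984]), np.int32(1276)) [array([0.5867, 0.1315, 0.09  ]), array([0.5874, 0.1326, 0.094 ]), array([0.588 , 0.1337, 0.098 ])] [250.3 208.4]
from [0.5894 0.1337 0.1339] shift [-0.09 -0.11  6.09] turn [ 0. -0.  0.] F [ 0.12 -0.7  -0.35] t 11.68
```

View pics/w3.png

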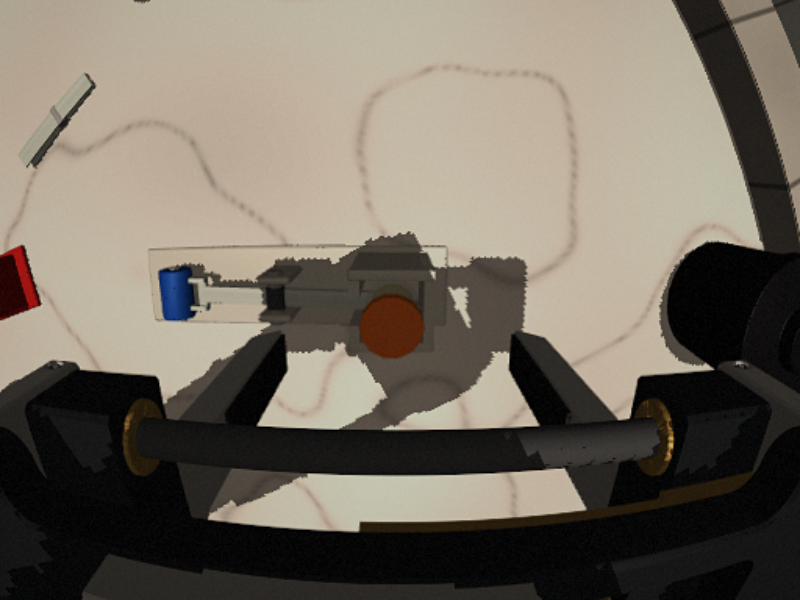

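The canister's cap is at (392,326), matching the estimate, and it sits between the fingers. Going down and closing.

Request:
move_arm --pt "-0.1 -0.1 2 0 0 0 0" --pt "-0.1 -0.1 4 0 0 0 0" --pt "-0.1 -0.1 5.3 0 0 0 0" --pt "-0.1 -0.1 6.1 0 0 0 0" --pt "-0.1 -0.1 6.1 0 0 0 0" --pt "-0.1 -0.1 6.1 0 0 0 0.4" --pt "-0.1 -0.1 6.1 0 0 0 0.6" --pt "-0.1 -0.1 6.1 0 0 0 1" --pt "-0.1 -0.1 6.1 0 0 0 1" --pt "-0.1 -0.1 6.1 0 0 0 1" --pt "-0.1 -0.1 6.1 0 0 0 1" --pt "-0.1 -0.1 6.1 0 0 0 1" --grip_force 12

```text
time_s: 13.18
tool_pos: [0.5873, 0.1335, 0.0727]
orientation: [0.854, 0.52, -0.0, -0.0]
contact_force: [-1.2, 1.0, 0.7]
grip_width: 0.339
finger_force: 12.0
```

Request:
move_arm --pt "0 0 -0.5 0 0 0 1" --pt "0 0 -1.5 0 0 0 1" --pt "0 0 -3 0 0 0 1" --pt "0 0 -5 0 0 0 1" --pt "0 0 -8 0 0 0 1" --pt "0 0 -11 0 0 0 1" --pt "0 0 -12 0 0 0 1" --pt "0 0 -12 0 0 0 1"

```text
time_s: 14.18
tool_pos: [0.5883, 0.1333, 0.1935]
orientation: [0.854, 0.52, 0.001, 0.0]
contact_force: [-0.2, -0.4, -0.1]
grip_width: 0.339
finger_force: 12.0
```

```bash
python3 - <<'E'
from h import *
print(env.observe()['finger_force'],env.observe()['grip_width'])
go([.538,-.2735,.19],18.3)
E
```

```text
11.982758045196533 0.3392528231304278
from [0.5883 0.1333 0.1935] shift [-38.45  14.22   0.34] turn [  0.1  -0.  -45.6] F [-0.2  -0.41 -0.13] t 14.18
```

Request:
move_arm --pt "-2.5 1 0 0 0 -3 1" --pt "-6.5 3 0 0 0 -7 1" --pt "-11 5 0 0 0 -12 1" --pt "-16 7 0 0 0 -17 1" --pt "-21 9 0 0 0 -22 1" --pt "-26 11 0 0 0 -27 1" --pt "-31 13.5 0 0 0 -32 1" --pt "-36 15.5 0 0 0 -37 1" --pt "-40 17.5 0 0 0 -42 1" --pt "-42 18.3 0 0 0 -45 1" --pt "-42.6 18.5 0 0 0 -45.6 1" --pt "-42.6 18.5 0 0 0 -45.6 1" --pt "-42.6 18.5 0 0 0 -45.6 1"

```text
time_s: 15.8
tool_pos: [0.5566, -0.3287, 0.1924]
orientation: [0.586, 0.811, 0.0, -0.0]
contact_force: [0.8, -0.3, -1.2]
grip_width: 0.336
finger_force: 12.0
```

```bash
python3 - <<'E'
from h import *
s,p=wrist('w4.png'); print(s['tool_pos'].round(4),s['finger_force'],s['grip_width'])
g=blob(p,(0,0,512,384),*GRN); print('grn',g,[wray(p,s,*g[0],z) for z in (.01,.03)] if g else '')
b=blob(p,(0,0,512,384),*ORG); print('org',b)
print(wproj(p,s,[.538,-.2735,.03]))
E
```

```text
[ 0.5566 -0.3287  0.1924] 11.98272094130516 0.336347186448254
grn (array([253.19385797, 125.45681382]), np.int32(521)) [array([ 0.5387, -0.2747,  0.01  ]), array([ 0.5386, -0.2741,  0.03  ])]
org (array([254.42911074, 238.02013423]), np.int32(2384))
[252.9 124.8]
```

View pics/w4.png

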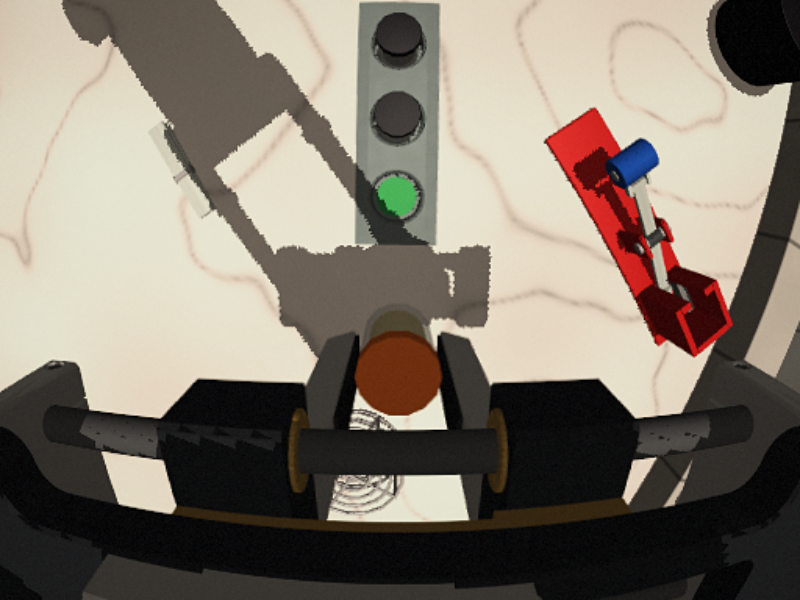

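The picture shows the free pocket at (398,194), the held cap at (398,373), and the caddy aligned with the tool. Working out where the canister sits in the hand.

```bash
python3 - <<'E'
from h import *
s=env.observe(); p=read_camera('wrist')
R=Ro.from_quat(s['orientation'])
h=cv2.inRange(cv2.cvtColor(p['frame'],cv2.COLOR_RGB2HSV),np.array(ORG[0]),np.array(ORG[1]))
cs,_=cv2.findContours(h,cv2.RETR_EXTERNAL,cv2.CHAIN_APPROX_NONE); c=max(cs,key=cv2.contourArea); e=cv2.fitEllipse(c); print('ell',e)
for z in (.021,.025):
    X=wray(p,s,*e[0],s['tool_pos'][2]+z); print('cap in tool mm',z,(1000*R.inv().apply(X-s['tool_pos'])).round(1))
for u,v in ((253.2,125.5),(254.7,124.2)):
    print('pocket in tool mm',(1000*R.inv().apply(wray(p,s,u,v,.03)-s['tool_pos'])).round(1))
# pocket rim by dark/edges: ellipse of non-caddy-grey area
g=cv2.cvtColor(p['frame'],cv2.COLOR_RGB2HSV)[100:150,225:285]
m=(g[...,1]>60).astype(np.uint8); print(cv2.boundingRect(m))
E
```

```text
ell ((254.4126739501953, 238.15322875976562), (53.927677154541016, 54.61776351928711), 165.6993865966797)
cap in tool mm 0.021 [ -0.9   1.5 -21. ]
cap in tool mm 0.025 [  0.7   1.5 -25. ]
pocket in tool mm [ 57.2   0.  162.7]
pocket in tool mm [ 58.7   1.8 162.7]
(16, 13, 26, 26)
```

Request:
move_arm --pt "2 0 0 0 0 0 1" --pt "5 0 0 0 0 0 1" --pt "5.8 0 1 0 0 0 1" --pt "5.8 0 4 0 0 0 1" --pt "5.8 0 7 0 0 0 1" --pt "5.8 0 10 0 0 0 1" --pt "5.8 0 12 0 0 0 1" --pt "5.8 0 12.4 0 0 0 1" --pt "5.8 0 12.4 0 0 0 1" --pt "5.8 0 12.4 0 0 0 1"

```text
time_s: 17.15
tool_pos: [0.5391, -0.2754, 0.0697]
orientation: [0.586, 0.81, 0.0, 0.001]
contact_force: [0.2, 0.2, -0.3]
grip_width: 0.338
finger_force: 12.0
```

```bash
python3 - <<'E'
from h import *
s,p=wrist('w5.png'); a=read_camera('scene'); t=read_camera('top')
print(s['tool_pos'].round(4),s['contact_force'].round(2))
go([.5386,-.274,.0395],18.3)
f=cv2.resize(p['frame'][60:300,130:400],(800,600))[:, :]; save(cv2.resize(f,(675,600)),'w5.png')
E
```

```text
[ 0.5391 -0.2754  0.0697] [ 0.18  0.24 -0.35]
from [ 0.5388 -0.2753  0.0695] shift [0.14 0.02 3.  ] turn [ 0.1  0.1 -0. ] F [ 0.42 -0.31 -0.8 ] t 17.3
```

View pics/w5.png

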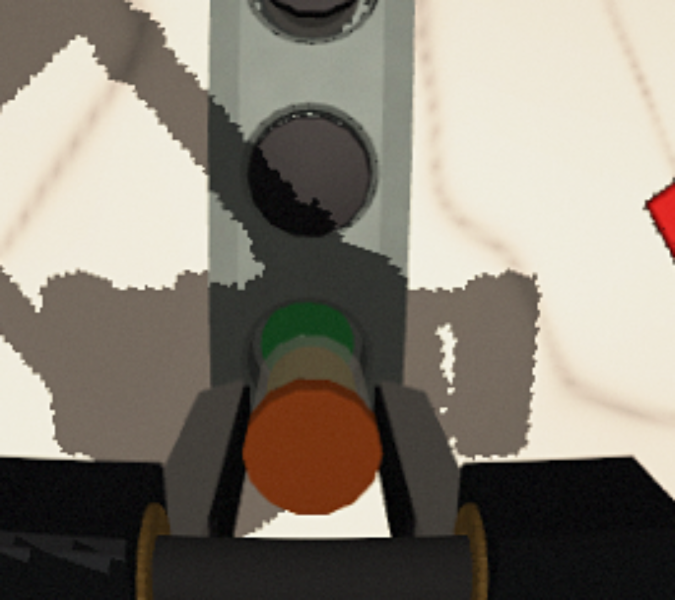

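The picture shows the canister's foot over the pocket, with the rim centred near x=308 and the cap at x=312. I check the far rim edge at (307,300) to get the offset along x.

```bash
python3 - <<'E'
from h import *
s=env.observe(); p=read_camera('wrist'); R=Ro.from_quat(s['orientation'])
tl=lambda u,v,z:(1000*R.inv().apply(wray(p,s,u,v,z)-s['tool_pos'])).round(1)
print('far rim',tl(130+307/2.5,60+300/2.5,.03),'L/R rim',tl(130+245/2.5,60+350/2.5,.03),tl(130+369/2.5,60+350/2.5,.03))
print('far neighbour rim/near',tl(130+311/2.5,60+103/2.5,.03),tl(130+311/2.5,60+237/2.5,.03))
print('foot far edge',tl(130+308/2.5,60+336/2.5,s['tool_pos'][2]-.029),'cap far/near',tl(130+312/2.5,60+379/2.5,s['tool_pos'][2]+.021),tl(130+312/2.5,60+515/2.5,s['tool_pos'][2]+.021))
E
```

```text
far rim [20.2  0.3 39.5] L/R rim [  4.6 -18.8  39.5] [ 4.5 19.3 39.5]
far neighbour rim/near [78.9  1.5 39.4] [39.3  1.5 39.4]
foot far edge [11.8  0.6 29. ] cap far/near [ 15.2   1.8 -21. ] [-19.4   1.7 -21. ]
```

Request:
move_arm --pt "0.3 -0.05 0 0 0 0 1" --pt "0.3 -0.05 0.3 0 0 0 1" --pt "0.3 -0.05 0.7 0 0 0 1" --pt "0.3 -0.05 1.0 0 0 0 1" --pt "0.3 -0.05 1.3 0 0 0 1" --pt "0.3 -0.05 1.5 0 0 0 1" --pt "0.3 -0.05 1.5 0 0 0 1"

```text
time_s: 18.23
tool_pos: [0.5369, -0.2722, 0.0534]
orientation: [0.586, 0.81, 0.0, -0.0]
contact_force: [-0.0, 0.1, -1.3]
grip_width: 0.334
finger_force: 12.0
```

Request:
move_arm --pt "0 0 0.3 0 0 0 1" --pt "0 0 0.6 0 0 0 1" --pt "0 0 0.9 0 0 0 1" --pt "0 0 1.1 0 0 0 1" --pt "0 0 1.1 0 0 0 1"

```text
time_s: 18.85
tool_pos: [0.5368, -0.2722, 0.0424]
orientation: [0.586, 0.81, 0.0, -0.0]
contact_force: [-0.0, -0.3, -1.2]
grip_width: 0.338
finger_force: 12.0
```

Request:
move_arm --pt "0 0 0.1 0 0 0 1" --pt "0 0 0.2 0 0 0 1" --pt "0 0 0.2 0 0 0 1"

```text
time_s: 19.23
tool_pos: [0.5369, -0.2723, 0.0406]
orientation: [0.586, 0.81, 0.0, -0.0]
contact_force: [-0.0, -0.4, -0.0]
grip_width: 0.337
finger_force: 12.0
```

Request:
move_arm --pt "0 0 0.1 0 0 0 1" --pt "0 0 0.1 0 0 0 1"

```text
time_s: 19.48
tool_pos: [0.5369, -0.2723, 0.0396]
orientation: [0.586, 0.81, 0.0, -0.0]
contact_force: [0.1, -0.1, -0.2]
grip_width: 0.337
finger_force: 12.0
```

Request:
move_arm --pt "0 0 0.1 0 0 0 1" --pt "0 0 0.1 0 0 0 1"

```text
time_s: 19.73
tool_pos: [0.5369, -0.2723, 0.0386]
orientation: [0.586, 0.81, 0.0, -0.0]
contact_force: [0.0, 0.2, -0.6]
grip_width: 0.339
finger_force: 12.0
```

Request:
move_arm --pt "0 0 0.1 0 0 0 1" --pt "0 0 0.1 0 0 0 1"

```text
time_s: 19.98
tool_pos: [0.5369, -0.2723, 0.0376]
orientation: [0.586, 0.81, 0.0, -0.0]
contact_force: [-0.1, -0.1, -0.9]
grip_width: 0.338
finger_force: 12.0
```

Request:
move_arm --pt "0 0 0.1 0 0 0 1" --pt "0 0 0.1 0 0 0 1"

```text
time_s: 20.23
tool_pos: [0.5369, -0.2722, 0.0365]
orientation: [0.586, 0.81, 0.0, -0.0]
contact_force: [0.0, 0.2, -0.3]
grip_width: 0.333
finger_force: 12.0
```

Request:
move_arm --pt "0 0 0.1 0 0 0 1" --pt "0 0 0.1 0 0 0 1"

```text
time_s: 20.48
tool_pos: [0.5369, -0.2723, 0.0355]
orientation: [0.586, 0.81, 0.0, -0.0]
contact_force: [-1.2, 0.0, 0.2]
grip_width: 0.337
finger_force: 12.0
```

Request:
move_arm --pt "0 0 0.1 0 0 0 1" --pt "0 0 0.1 0 0 0 1"

```text
time_s: 20.72
tool_pos: [0.5369, -0.2723, 0.0345]
orientation: [0.586, 0.81, 0.0, -0.0]
contact_force: [-0.4, 0.0, 0.1]
grip_width: 0.338
finger_force: 12.0
```

```bash
python3 - <<'E'
from h import *
s,p=wrist('w6.png'); R=Ro.from_quat(s['orientation'])
h=cv2.inRange(cv2.cvtColor(p['frame'],cv2.COLOR_RGB2HSV),np.array(ORG[0]),np.array(ORG[1]))
c=max(cv2.findContours(h,cv2.RETR_EXTERNAL,cv2.CHAIN_APPROX_NONE)[0],key=cv2.contourArea); e=cv2.fitEllipse(c); print(e)
q=c[:,0,:]; l,r=q[q[:,0].argmin()],q[q[:,0].argmax()]
for z in (.015,.018,.021,.024,.027,.030,.033): print(z,np.linalg.norm(wray(p,s,l[0]-.5,l[1],s['tool_pos'][2]+z)-wray(p,s,r[0]+.5,r[1],s['tool_pos'][2]+z)).round(4), (1000*R.inv().apply(wray(p,s,*e[0],s['tool_pos'][2]+z)-s['tool_pos'])).round(1))
print(p['hand_eye'].round(3))
a=read_camera('scene');t=read_camera('top')
for n,cam,bx in(('s',a,(185,125,235,170)),('t',t,(320,170,365,215))): print(n,blob(cam,bx,*ORG))
save(cv2.resize(p['frame'][60:300,130:400],(675,600)),'w6.png')
E
```

```text
((254.4774627685547, 238.31761169433594), (54.57440185546875, 54.786285400390625), 162.9564208984375)
0.015 0.0339 [ -3.7   1.5 -15. ]
0.018 0.0333 [ -2.4   1.5 -18. ]
0.021 0.0326 [ -1.    1.6 -21. ]
0.024 0.032 [  0.2   1.6 -24. ]
0.027 0.0314 [  1.6   1.6 -27. ]
0.03 0.0308 [  2.8   1.6 -30. ]
0.033 0.0302 [  4.1   1.6 -33. ]
[[-0.    -0.971 -0.239  0.068]
 [ 1.    -0.    -0.001  0.002]
 [ 0.001 -0.239  0.971 -0.179]
 [ 0.     0.     0.     1.   ]]
s None
t None
```

View pics/w6.png

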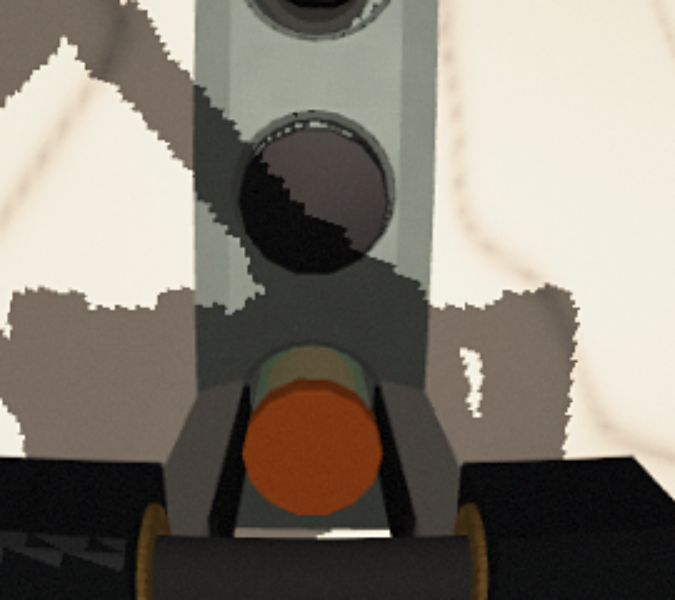

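The picture shows the canister standing in the pocket, centred, with its cap at (312,448). The cap's size puts its top about 25 mm above the TCP, so the foot should be within 1–2 mm of the disc.

Request:
move_arm --pt "0 0 0.05 0 0 0 1" --pt "0 0 0.1 0 0 0 1" --pt "0 0 0.1 0 0 0 1"

```text
time_s: 21.25
tool_pos: [0.537, -0.2724, 0.0344]
orientation: [0.586, 0.81, -0.0, 0.0]
contact_force: [-1.2, 0.5, 5.2]
grip_width: 0.337
finger_force: 12.0
```

Seated on the disc. Releasing gently.

Request:
move_arm --pt "0 0 -0.05 0 0 0 1" --pt "0 0 -0.05 0 0 0 0.6" --pt "0 0 -0.05 0 0 0 0.5" --pt "0 0 -0.05 0 0 0 0.3" --pt "0 0 -0.05 0 0 0 0" --pt "0 0 -0.05 0 0 0 0" --pt "0 0 -1 0 0 0 0" --pt "0 0 -3 0 0 0 0" --pt "0 0 -7 0 0 0 0" --pt "0 0 -12 0 0 0 0" --pt "0 0 -15 0 0 0 0" --pt "0 0 -15 0 0 0 0" --grip_force 5

```text
time_s: 22.75
tool_pos: [0.5385, -0.2733, 0.1871]
orientation: [0.586, 0.81, 0.0, 0.003]
contact_force: [0.0, -0.3, -0.7]
grip_width: 0.996
finger_force: 0.0
```

```bash
python3 - <<'E'
from h import *
s,p=wrist('w7.png'); print(s['tool_pos'].round(4),s['grip_width'],s['contact_force'].round(2),s['finger_force'])
b=blob(p,(0,0,512,384),*ORG); print(b,[wray(p,s,*b[0],z) for z in (.06,.065)] if b else '')
E
```

```text
[ 0.5385 -0.2733  0.1871] 0.9957688830799122 [ 0.03 -0.3  -0.69] 0.0
(array([252.62952243, 179.58755427]), np.int32(691)) [array([ 0.5383, -0.2724,  0.06  ]), array([ 0.538 , -0.2713,  0.065 ])]
```

View pics/w7.png

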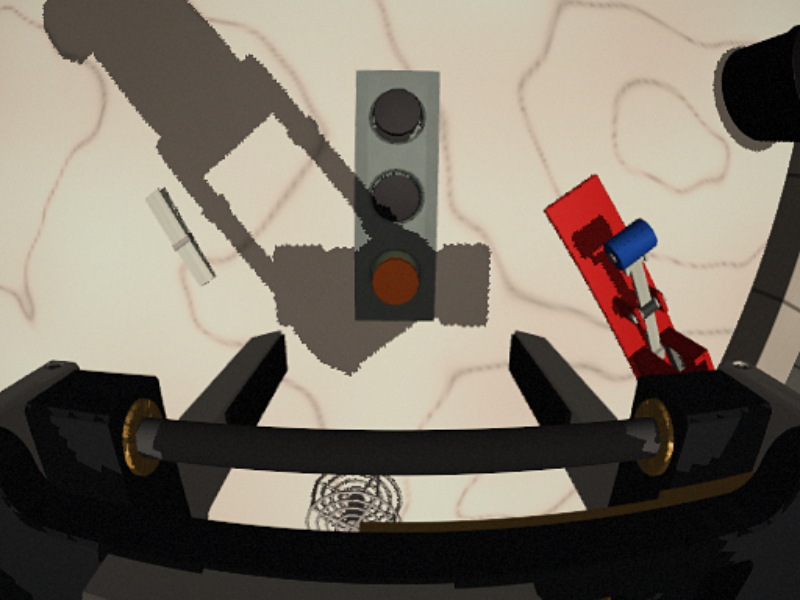

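The canister stands upright in the pocket, cap at (396,281), in line with its neighbours. The gripper is clear, so I'm handing in.

```bash
python3 -c "
from h import *
print(workorder.close_job())"
```

```text
the job is handed in; nothing more can be done
None
```

The lever was pressed home at about 12 N, the orange-capped canister was lowered into the free pocket and released upright on the disc, and the job is handed in; no verdict came back.

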